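Bring a hanging push bar to rest over the brake stand

TASK

The fitter wants the hanging wheelchair push bar brought along the bench rail to the slotted brake stand: take the trolley by the grip post on its top, draw the bar off its parking trestle (it drops into a free swing) and move the trolley so that the swing dies out with the middle of the bar hanging level and still right over the stand's slot. Steady it only by moving the trolley, never touching the bar, without flinging it or knocking it back against the trestle, and leave everything else on the bench where it is. It must hang still there for a good 4 seconds; finish with the trolley let go and the hand clear.

Things in the scene. Friction and masses are not known exactly. Their poses are not given: they have to be found in the camera images.
- gantry: Fixed bench rail unit: aluminium rail 24 x 24 mm, 940 mm long, centre line 270 mm above the bench, on two grey posts 30 mm square at its ends. Origin on the bench under the middle of the rail; its y axis runs along the rail (trolley travel), z up. The push bar hangs 55 mm to the +x side of the rail, clear of it.
- trolley (a joint): Position of the trolley along the gantry's y axis (m), 0 at mid rail, stops at -0.33 and +0.33. Trolley 0.5 kg, rail friction about 1.5 N and 2 N s/m: it stays where it is left.
- trolley_grip (a point): Middle of the grip post on top of the trolley: black upright block 28 mm along gantry x, 30 mm along gantry y, 52 mm tall, its top 24 mm above this point; the trolley's top plate (60 x 70 mm) lies 28 mm below this point. Grip from above with the fingers closing along the gantry's y axis.
- hanger (a joint): Swing angle about a pin along gantry x, 265 mm high, at the trolley's y. 0 = bar level, hanging plumb; positive = +y end up, centre of mass swung to +y. Parked at about +0.32 rad. Almost undamped (decays in about a minute): angle'' = -(9.81*angle + trolley acceleration along +y) / 0.44 m, period about 1.33 s. Hanging mass 0.65 kg nominal, varies; the period hardly changes.
- push_bar: Blue aluminium push bar, 374 mm long over all, along gantry y, dia. 24 mm, with 32 mm rubber grips and a chrome brake lever clamp at each end. Origin at its middle, in the bar's axis, 55 mm below the swing pin; axes parallel to the gantry's when it hangs level. Must not be touched by the robot.
- bar_mid (a point): Middle of the push bar (same as its origin): the point to be stopped over the stand's slot.
- bar_end (a point): Centre of the 24 mm dia. round foot under the bar's +y end, 175 mm from the middle and 30 mm below the bar's axis; this foot rests on the trestle at the start.
- trestle: Loose parking trestle, 3 kg: top plate 60 (x) by 80 (y) mm, top 227 mm high. Origin on the bench under the plate's centre, axes parallel to the gantry's. Drawing the trolley to gantry -y drags the bar's foot off the plate's -y edge (40 mm from the origin): the bar drops and swings with about 0.3 rad amplitude. Then keep moving at 0.05 m/s or more, or the foot swings back against the plate.
- stand: Fixed slotted steel stand, base 100 x 90 mm, two upright cheeks 70 mm high with a slot between them gripping a chrome brake lever that points to +x. Origin on the bench at its middle. It stands under the line of the push bar, towards gantry -y.
- stand_slot (a point): Middle of the stand's slot at the top of the cheeks, 70 mm above the bench: the target lies straight above it.
- chock_a: Grey rubber wheel chock, 80 x 60 x 56 mm, bystander; origin under its middle.
- chock_b: Second grey rubber wheel chock, like the first, bystander.
- hex_case: Hex key set in a grey plastic case 110 x 75 x 22 mm, bystander.
- brake_pad: Black nylon brake pad 35 x 60 x 18 mm with a short stud, bystander lying under the rail.
- oil_bottle: Oil bottle, dia. 50 mm, 130 mm tall, bystander.
- nut_tray: Grey plastic tray 100 x 150 x 40 mm with three compartments, bystander.
- wrench: Steel wrench lying flat, bystander.
Things that resemble listed ones, but are neither listed nor needed, are in the scene too. There is more than one size of the stand; the job needs the largest.

How it is judged:
By the outcome, as a careful person would: the job done as asked, in the order asked, and still so for the second after the job is handed in, with the robot touching nothing.
It also fails if it takes over 42 s, if anything falls off the work surface, if the arm or the gripper's body presses on something with over 40 N, if the wrist force passes 120 N, or if a joint passes its speed limit or range.

ROBOT

A 6-joint arm with a two-finger parallel gripper is mounted at the origin on the work surface. World frame = base frame: x ahead of the robot, y to its left, z up, the work surface at z = 0. Lengths are in m, angles in rad, forces in N, time in s.
With the tool pointing down it reaches from about 0.425 to 0.95 m from the base axis. Payload 3.5 kg.
Tool frame: the origin (TCP) lies midway between the tips of the shut fingers; the grasp point (between the pads) lies 19 mm behind it; z points along the fingers, y is the line along which they close (so a half turn about z gives the same grasp; the last joint's range is limited). The gripper opens to 85 mm and grips with 20 to 120 N. Pads are 22 mm wide; open, the fingers measure 114 mm over their backs; the gripper's body (76 mm by 85 mm) begins 54 mm behind the grasp point. The pads swing forward as they close: fully open they stand 13 mm farther back than shut.
Start: joints at [1.054, 0.286, 1.577, -0, 1.279, -0.15], TCP at [0.242, 0.63, 0.211] pointing down, gripper open.
Joint ranges: [-2.77, 2.77], [-0.9, 2.22], [0.21, 2.48], [-1.53, 4.67], [0.24, 2.81], [-2.84, 2.84]. Speed limits (rad/s): [2.79, 2.79, 3.14, 3.14, 3.14, 3.14].

INTERFACE

Orientations are given as a unit quaternion [x, y, z, w].
In Python, from bench import env gives the robot as it stands.
- The arm moves only by the tool carry_out, never from a script. Its argument "rows" is a list of rows, each an object of numbers: "x", "y", "z": the shift along the tool's x, y, z as a fraction of full scale; "roll": the turn about the tool's z as a fraction of full scale. In form: [{"x": .., "y": .., "z": .., "roll": ..}, ...]. A call has 1 to 20 rows; each row is the pose to reach, as a shift and turn from the pose commanded when the call began, along the tool's axes at that moment, turning the shorter way round; what a row does not reach only later rows make up. Full scale, the value 1, is 200 mm for a shift and 360 degrees for a turn. A row lasts 1/8 s, in which the tool goes at most 62.5 mm and 10.7 degrees, less where a joint would pass 70% of its speed; a pose out of reach is approached as far as the arm can. A call with a number of a shift or a turn outside -1 to 1 is refused whole. A call with a gripper value outside its range is refused whole. "jaw" is the opening, from -1 (shut) to 1 (fully open), set as the call begins (left out, the last holds). The fingers move at their own pace and stop on an object; "newtons" is the grip in N (left out, the last holds). Time passes only in rows, so rows that repeat a pose let the fingers close. It gives the time, the measured TCP pose, the force, the opening and the grip force at its end, in the units of the state.
- env.read_state(): the state, without advancing time (a new reading comes with each control period).
- env.camera(name): name is "side" or "top"; returns (picture, depth): 420x560x3 uint8, red, green, blue; 420x560 float32, m along the optical axis (not along the pixel's ray), 0 where there is no reading.
- env.get_calibration(name): a dict with "fx", "fy", "cx", "cy" (pixels), "eye" and "orientation" of the camera in the world. Camera axes: x right, y up, looking along -z (the intrinsics and any distortion apply to the point x, -y, -z); pixel columns grow to the right and rows downward; lengths in m; the calibration is good to about 2 mm. A picture is of the moment at which its call begins. get_calibration takes no time and is no camera call.
- env.job_done(): hands the job in; it is judged then, once.
The state is a dict: "t": time; "q": joint angles; "dq": joint speeds; "joint_efforts": joint torques, N m; "tcp_pos": TCP position; "eef_rot": TCP orientation; "ft_force": force on the tool from outside, world axes, zero at the start; "ft_torque": the same for the moment, N m; "gripper_width": finger opening in m; "gripper_force": force on a finger pad.
Only numpy, scipy, OpenCV 4.12 (cv2) and the standard library are available. Lean on these libraries where they do the work, as an engineer would, in place of code of your own. Each camera call takes 0.05 s, during which the arm holds its last target. There are 200 camera calls.

## Working session

There is one attempt and no reset: what is moved stays moved. The work goes in short steps, Python scripts to look and compute and a tool call to move; the robot and the scene stay as the last step left them, time stands still between calls to the robot, and variables do not carry over. Pictures are saved under pics/ and viewed, at most 10 in all, crops included, and the job is handed in when it is done.

Besides the shell and the picture viewer there is one more tool, called by a JSON object that holds its "name" and its "arguments", one argument or row to a line. carry_out: Moves the arm, as the interface text tells. Shift numbers are shares of 200 mm and turn numbers shares of 360 degrees, none past 1 either way. Its arguments: {"type":"object","properties":{"rows":{"type":"array","items":{"type":"object","properties":{"x":{"type":"number","minimum":-1,"maximum":1},"y":{"type":"number","minimum":-1,"maximum":1},"z":{"type":"number","minimum":-1,"maximum":1},"roll":{"type":"number","minimum":-1,"maximum":1}}}},"jaw":{"type":"number"},"newtons":{"type":"number"}},"required":["rows"]}

```bash
mkdir -p pics
cat > h.py <<'E'
import numpy as np,cv2
from scipy.spatial.transform import Rotation as R
from bench import env
def pt(c,u,v,d):
    return np.array(c['eye'])+R.from_quat(c['orientation']).apply([(u-c['cx'])/c['fx']*d,-(v-c['cy'])/c['fy']*d,-d])
E
python3 - <<'E'
from h import *
s=env.read_state();print(s['t'],s['tcp_pos'],s['eef_rot'],s['gripper_width'])
for n in('side','top'):
    p,d=env.camera(n);cv2.imwrite(f'pics/{n}0.png',p[:,:,::-1]);np.savez(f'{n}0.npz',p=p,d=d);print(n,env.get_calibration(n))
E
```

```text
0.0 [0.24169885 0.62948515 0.20961617] [ 1.82377397e-01  9.83227876e-01 -1.13130289e-03 -3.86624506e-04] 0.08546374766024083
side {'fx': 497.53017593642704, 'fy': 497.53017593642704, 'cx': 277.130301526717, 'cy': 218.84343953550837, 'eye': array([ 0.04165964, -0.87792519,  1.03940359]), 'orientation': array([ 0.41123734, -0.12240655, -0.25186358,  0.86744754])}
top {'fx': 532.2755889274915, 'fy': 532.2755889274915, 'cx': 278.8624003464617, 'cy': 205.30833617045633, 'eye': array([ 0.40262956, -0.01804819,  1.5345395 ]), 'orientation': array([ 0.03580516, -0.04616446, -0.69956401,  0.71217767])}
```

View pics/side0.png

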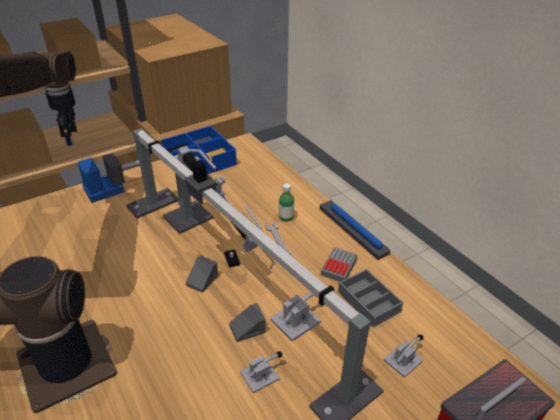

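View pics/top0.png

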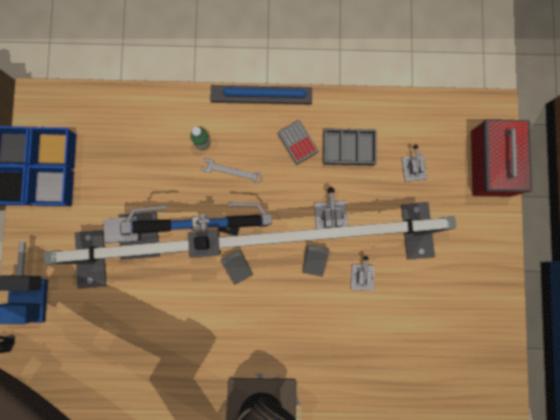

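The side view shows the grip post at about (193,165). The stands are at (297,312), (260,370) and (405,355). In the top view the grip post is at (203,242), and the stands are at (331,210), (362,275) and (415,165). The largest, under the bar line, is the one at top (331,210) / side (297,312). Next I'll check it in close crops.

Run:
```python
import numpy as np,cv2
t=np.load('top0.npz')['p'][:,:,::-1];s=np.load('side0.npz')['p'][:,:,::-1]
def crop(im,u,v,w,h,k):
    c=cv2.resize(im[v:v+h,u:u+w],None,fx=k,fy=k,interpolation=cv2.INTER_CUBIC)
    for i in range(0,w,10):
        cv2.line(c,(i*k,0),(i*k,6 if i%50 else 12),(0,255,255),1)
        if i%20==0: cv2.putText(c,str(u+i),(i*k,16),0,.3,(0,255,255))
    for j in range(0,h,10):
        cv2.line(c,(0,j*k),(6,j*k),(0,255,255),1)
        if j%20==0: cv2.putText(c,str(v+j),(6,j*k+4),0,.3,(0,255,255))
    return c
a=np.hstack([crop(t,170,205,65,60,6),crop(t,300,175,65,60,6)])
b=np.hstack([crop(s,160,135,65,50,6),crop(s,265,280,65,50,6)])
o=np.vstack([a,b][:2]);print(o.shape);cv2.imwrite('pics/c1.png',cv2.resize(o,None,fx=1,fy=.9) if o.shape[0]>600 else o)
o=cv2.resize(o,(709,600)) ;cv2.imwrite('pics/c1.png',o)
b=crop(t,40,190,420,100,2)[:, :]
cv2.imwrite('pics/c2.png',cv2.resize(np.vstack([crop(t,40,200,210,90,3),crop(t,250,180,210,90,3)]),None,fx=1,fy=1))
```

```text
(660, 780, 3)
```

View pics/c1.png

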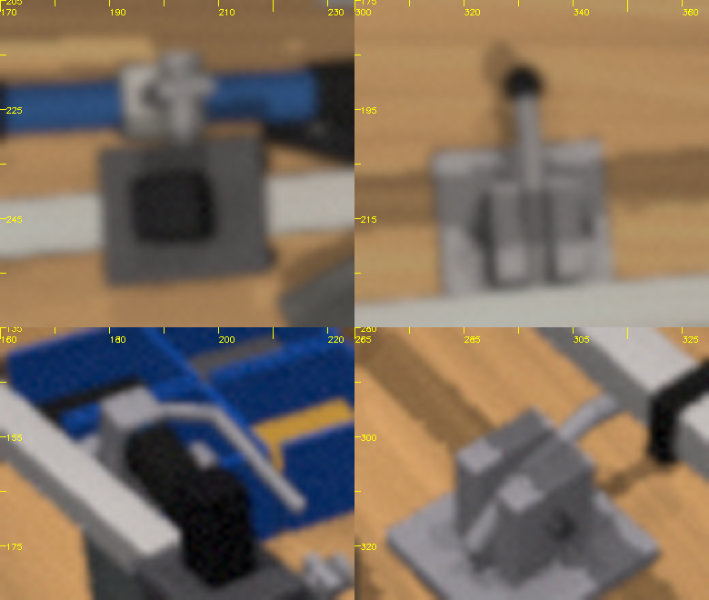

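View pics/c2.png

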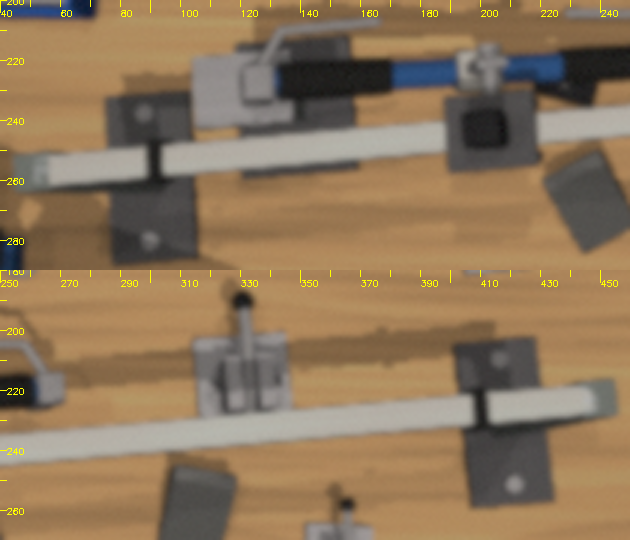

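The crops show the grip post top at about top (202,243). The slot of the large stand is at about top (332,217), with cheeks at u 326–329 and 336–342. In the side view the cheeks are at about (289,301) and (298,308), with the slot running between them. The other two stands are visibly smaller and off the bar line. I'll use depth to get metric points.

```bash
cat >> h.py <<'E'
def cloud(n,d):
    c=env.get_calibration(n);v,u=np.mgrid[0:420,0:560]
    P=pt2=np.stack([(u-c['cx'])/c['fx']*d,-(v-c['cy'])/c['fy']*d,-d],-1)
    W=R.from_quat(c['orientation']).apply(P.reshape(-1,3)).reshape(420,560,3)+np.array(c['eye']);W[d==0]=np.nan;return W
E
python3 - <<'E'
from h import *
np.set_printoptions(precision=4,suppress=True)
C={}
for n in('top','side'):
    z=np.load(n+'0.npz');W=cloud(n,z['d']);C[n]=W
    if n=='top': uv=(slice(205,265),slice(60,440))
    else: uv=(slice(130,330),slice(140,360))
    Q=W[uv].reshape(-1,3)
    m=(abs(Q[:,2]-.282)<.005);P=Q[m]
    # rail line fit, robust
    o=np.median(P,0)
    for _ in range(8):
        k=P[abs((P-o)@np.array([1,0,0]))<9]
        l=cv2.fitLine(P[:,:2].astype(np.float32),cv2.DIST_HUBER,0,.01,.01).ravel()
        r=(P[:,:2]-l[2:])@[-l[1],l[0]];P=P[abs(r)<.018]
    print(n,'rail',len(P),l,np.degrees(np.arctan2(l[1],l[0])),np.median(P[:,2]),'x@ends',P[:,:2].min(0),P[:,:2].max(0))
    ez=Q[Q[:,2]>.325]; print(' high',len(ez),np.nanmedian(ez,0),np.nanmin(ez,0),np.nanmax(ez,0), 'hist',np.histogram(ez[:,2],8))
W=C['top'];
for v in(238,243,247):print(v,W[v,188:216:2,2])
for v in(206,212,217,222,225):print(v,W[v,312:350,2])
print(W[217,332],W[243,202])
W=C['side']
for u,v in((289,301),(298,308),(293,305),(202,162),(198,163)):print(u,v,W[v,u])
E
```

```text
top rail 3397 [ 0.1038 -0.9946  0.4669  0.0241] -84.04442 0.2820894029716272 x@ends [ 0.4088 -0.4165] [0.5234 0.4744]
 high 183 [0.4543 0.1392 0.3464] [0.44   0.1247 0.3258] [0.4695 0.1561 0.354 ] hist (array([ 3,  5,  4,  4, 20, 73, 62, 12]), array([0.3258, 0.3293, 0.3328, 0.3364, 0.3399, 0.3434, 0.3469, 0.3505,
       0.354 ]))
side rail 2413 [ 0.1027 -0.9947  0.4785 -0.1017] -84.10289 0.28033760748747094 x@ends [ 0.4088 -0.4522] [0.5252 0.499 ]
 high 150 [0.4516 0.1296 0.3413] [0.4382 0.119  0.3252] [0.4692 0.1562 0.3486] hist (array([12, 17, 11, 13, 16, 18, 41, 22]), array([0.3252, 0.3281, 0.3311, 0.334 , 0.3369, 0.3398, 0.3427, 0.3457,
       0.3486]))
238 [0.2928 0.2924 0.2976 0.346  0.3486 0.3459 0.3469 0.3454 0.3482 0.3448
 0.308  0.2964 0.2959 0.2947]
243 [0.2967 0.2966 0.2914 0.3445 0.3478 0.3503 0.351  0.3457 0.3454 0.3443
 0.316  0.2982 0.2956 0.2951]
247 [0.2956 0.2939 0.2927 0.3461 0.3451 0.3468 0.3464 0.3439 0.3421 0.3474
 0.3229 0.2919 0.2894 0.2912]
206 [ 0.0067  0.0001  0.0061  0.0098  0.0102  0.0082  0.0143  0.0071  0.0093
  0.0064  0.0143  0.0111  0.0141  0.0125  
[... 960 characters left out ...]
77  0.0694
  0.0722  0.0556  0.0533  0.0536  0.0581  0.044   0.0708  0.0692  0.0667
  0.0721  0.0691  0.075   0.0117  0.0102  0.0162  0.0139  0.0141 -0.001
  0.0004 -0.0021]
225 [ 0.001   0.0035  0.0048 -0.0017  0.0148  0.0122  0.0152  0.0169  0.0168
  0.015      nan  0.0105  0.034   0.0636  0.0776  0.068   0.0699  0.0709
  0.075   0.0681  0.0451  0.049   0.047   0.0462  0.0594  0.0695  0.0728
  0.0676  0.0715  0.0735  0.0163  0.0071  0.0115  0.0115  0.0096  0.0043
  0.0056 -0.0036]
[ 0.5443 -0.1864  0.0638] [0.4537 0.1353 0.3457]
289 301 [ 0.532  -0.175   0.0697]
298 308 [ 0.5393 -0.2053  0.0678]
293 305 [ 0.5398 -0.1824  0.0566]
202 162 [0.4622 0.1322 0.3473]
198 163 [0.4533 0.1378 0.3443]
```

```bash
cat >> h.py <<'E'
a=np.radians(5.93);GX=np.array([np.cos(a),np.sin(a)]);GY=np.array([-np.sin(a),np.cos(a)])
def gl(P): # ->(off from rail, s along, z); s=0 near x,y=(.4694,0)
    q=P[...,:2]-np.array([.4694,0]);return np.stack([q@GX,q@GY,P[...,2]],-1)
E
python3 - <<'E'
from h import *
np.set_printoptions(precision=4,suppress=True)
for n in('top','side'):
    W=gl(cloud(n,np.load(n+'0.npz')['d'])).reshape(-1,3);o,s,z=W.T
    r=(abs(z-.281)<.006)&(abs(o)<.03);print(n,'rail off',np.median(o[r]),np.percentile(s[r],[0.2,99.8]))
    def ext(t,m): 
        P=W[m];print(' ',t,len(P),'med',np.median(P,0),'p3',np.percentile(P,3,0),'p97',np.percentile(P,97,0))
    ext('grip top',(z>.338)&(z<.36)&(abs(o)<.04)&(abs(s-.14)<.05))
    ext('tplate top',(z>.289)&(z<.302)&(abs(o)<.05)&(abs(s-.14)<.06))
    ext('cheek',(z>.06)&(z<.085)&(o>.0)&(o<.1)&(abs(s+.195)<.07))
    ext('base',(z>.005)&(z<.02)&(o>-.03)&(o<.13)&(abs(s+.195)<.09))
    ext('trestle',(z>.218)&(z<.235)&(o>.0)&(o<.12)&(s>.2)&(s<.42))
    m=(z>.12)&(z<.31)&(abs(o-.055)<.013)&(s>-.1)&(s<.35)
    P=W[m];print('  bar ext',np.percentile(P[:,1],[1,99]))
    h=cv2.fitLine(P[:,1:].astype(np.float32),cv2.DIST_WELSCH,0,.001,.001).ravel();print(h,np.arctan2(h[1],h[0]))
s=env.read_state();print(R.from_quat(s['eef_rot']).as_matrix(),s['tcp_pos'])
E
```

```text
top rail off -0.00010743888894093265 [-0.4544  0.5111]
  grip top 170 med [-0.0001  0.1401  0.3465] p3 [-0.0132  0.1267  0.3411] p97 [0.013  0.1544 0.3514]
  tplate top 576 med [-0.0016  0.1362  0.2951] p3 [-0.0287  0.1073  0.2906] p97 [0.0288 0.1745 0.2992]
  cheek 296 med [ 0.0604 -0.1941  0.0696] p3 [ 0.0314 -0.2162  0.0618] p97 [ 0.093  -0.1721  0.0777]
  base 567 med [ 0.0742 -0.1805  0.0106] p3 [-0.0167 -0.2672  0.0052] p97 [ 0.1141 -0.115   0.0174]
  trestle 584 med [0.0491 0.3589 0.2276] p3 [0.0257 0.3078 0.2229] p97 [0.0832 0.3861 0.2332]
  bar ext [-0.0176  0.3309]
[0.9496 0.3134 0.1477 0.2238] 0.31877947
side rail off -0.001977634330846509 [-0.4577  1.7728]
  grip top 92 med [-0.002   0.1339  0.3444] p3 [-0.0141  0.1238  0.3387] p97 [0.0114 0.1515 0.3476]
  tplate top 279 med [-0.0112  0.126   0.2933] p3 [-0.0302  0.1041  0.2899] p97 [0.0268 0.1706 0.2995]
  cheek 324 med [ 0.0591 -0.1987  0.0679] p3 [ 0.0306 -0.2205  0.0608] p97 [ 0.093  -0.1757  0.0743]
  base 641 med [ 0.0316 -0.219   0.0105] p3 [ 0.0053 -0.2417  0.0058] p97 [ 0.1009 -0.1566  0.0161]
  trestle 24 med [0.0529 0.3262 0.2254] p3 [0.0487 0.3041 0.2208] p97 [0.0613 0.3841 0.2297]
  bar ext [-0.0213  0.349 ]
[0.9432 0.3323 0.2031 0.2356] 0.33875382
[[-0.9335  0.3586 -0.0011]
 [ 0.3586  0.9335 -0.0018]
 [ 0.0003 -0.0021 -1.    ]] [0.2417 0.6296 0.2098]
```

{"name": "carry_out", "arguments": {
  "rows": [
    {"z": -0.15},
    {"z": -0.4},
    {"z": -0.65},
    {"z": -0.85},
    {"z": -0.95,"x": -0.08,"y": -0.08,"roll": -0.01},
    {"z": -1,"x": -0.25,"y": -0.25,"roll": -0.025},
    {"z": -1,"x": -0.45,"y": -0.45,"roll": -0.045},
    {"z": -1,"x": -0.65,"y": -0.65,"roll": -0.06},
    {"z": -1,"x": -0.85,"y": -0.85,"roll": -0.075},
    {"z": -1,"x": -0.95,"y": -0.95,"roll": -0.075}
  ],
  "jaw": 1
}}

```text
invalid input at $.rows[0]: expected keys x, y, z, roll
```

```bash
cat > go.py <<'E'
from h import *
s=env.read_state();M=R.from_quat(s['eef_rot']).as_matrix();p=np.array(s['tcp_pos'])
print(s['t'],gl(p),'yaw err',np.degrees(np.arctan2(M[1,1],M[0,1]))-95.93,s['gripper_width'],s['ft_force'],s['gripper_force'])
g=np.array([.4694,0])+.139*GY;t=np.array([g[0],g[1],.307])
print('to grip, tool axes fraction',(M.T@(t-p))/.2, 'q',np.round(s['q'],2)); print('GY in tool',M.T@np.array([*GY,0]))
E
python3 go.py
```

```text
0.1 [-0.1614277   0.6497288   0.20977128] yaw err -26.945638336511678 0.0858588504305771 [-0.3568306  -0.81319457 -0.14300807] 0.0
to grip, tool axes fraction [-1.87651532 -1.91167313 -0.4828063 ] q [ 1.05  0.29  1.58  0.    1.28 -0.15]
GY in tool [ 0.45314554  0.89143492 -0.00170408]
```

{"name": "carry_out", "arguments": {
  "rows": [
    {"x": 0,"y": 0,"z": -0.15,"roll": 0},
    {"x": 0,"y": 0,"z": -0.4,"roll": 0},
    {"x": 0,"y": 0,"z": -0.65,"roll": 0},
    {"x": 0,"y": 0,"z": -0.85,"roll": 0},
    {"x": -0.08,"y": -0.08,"z": -0.95,"roll": -0.01},
    {"x": -0.25,"y": -0.25,"z": -1,"roll": -0.025},
    {"x": -0.45,"y": -0.45,"z": -1,"roll": -0.045},
    {"x": -0.65,"y": -0.65,"z": -1,"roll": -0.06},
    {"x": -0.85,"y": -0.85,"z": -1,"roll": -0.075},
    {"x": -0.95,"y": -0.95,"z": -1,"roll": -0.075}
  ],
  "jaw": 1
}}

```text
t: 1.35
tcp_pos: [0.3519, 0.3823, 0.4107]
eef_rot: [-0.051, 0.999, -0.0, -0.0]
ft_force: [0.3, -0.1, -0.3]
gripper_width: 0.0853
gripper_force: 0.0
```

```bash
python3 go.py
```

```text
1.35 [-0.07736932  0.39239997  0.41066088] yaw err -0.03870046366188262 0.08533639452003461 [ 0.34671872 -0.05299645 -0.28762633] 0.0
to grip, tool axes fraction [-0.38782018 -1.26644898  0.5189227 ] q [ 0.63 -0.14  1.67 -0.    1.61 -1.04]
GY in tool [ 6.75577115e-04  9.99999616e-01 -5.57551536e-04]
```

{"name": "carry_out", "arguments": {
  "rows": [
    {"x": -0.05,"y": -0.13,"z": 0,"roll": 0},
    {"x": -0.13,"y": -0.35,"z": 0,"roll": 0},
    {"x": -0.22,"y": -0.6,"z": 0,"roll": 0},
    {"x": -0.3,"y": -0.8,"z": 0,"roll": 0},
    {"x": -0.36,"y": -0.95,"z": 0,"roll": 0},
    {"x": -0.39,"y": -1,"z": 0,"roll": 0},
    {"x": -0.39,"y": -1,"z": 0,"roll": 0}
  ]
}}

```text
t: 2.22
tcp_pos: [0.4498, 0.1938, 0.4106]
eef_rot: [-0.052, 0.999, 0.0, -0.0]
ft_force: [-0.1, 0.0, 0.2]
gripper_width: 0.0853
gripper_force: 0.0
```

```bash
python3 go.py
```

```text
2.225 [0.00048343 0.19476984 0.41057727] yaw err -0.0016738206375492837 0.08529385574331888 [-0.14539445  0.03626971  0.22003753] 0.0
to grip, tool axes fraction [ 0.00190482 -0.27906341  0.51777309] q [ 0.2  -0.21  1.74  0.    1.62 -1.48]
GY in tool [2.88109713e-05 9.99999914e-01 4.13565929e-04]
```

{"name": "carry_out", "arguments": {
  "rows": [
    {"x": 0,"y": -0.1,"z": 0,"roll": 0},
    {"x": 0,"y": -0.24,"z": 0,"roll": 0},
    {"x": 0,"y": -0.28,"z": 0.05,"roll": 0},
    {"x": 0,"y": -0.28,"z": 0.18,"roll": 0},
    {"x": 0,"y": -0.28,"z": 0.33,"roll": 0},
    {"x": 0,"y": -0.28,"z": 0.45,"roll": 0},
    {"x": 0,"y": -0.28,"z": 0.515,"roll": 0},
    {"x": 0,"y": -0.28,"z": 0.515,"roll": 0}
  ]
}}

```text
t: 3.22
tcp_pos: [0.4548, 0.1388, 0.3069]
eef_rot: [-0.053, 0.999, 0.0, -0.001]
ft_force: [0.9, 0.2, 0.1]
gripper_width: 0.085
gripper_force: 0.0
```

{"name": "carry_out", "arguments": {
  "rows": [
    {"x": 0,"y": 0,"z": 0,"roll": 0},
    {"x": 0,"y": 0,"z": 0,"roll": 0},
    {"x": 0,"y": 0,"z": 0,"roll": 0},
    {"x": 0,"y": 0,"z": 0,"roll": 0}
  ],
  "jaw": -1,
  "newtons": 70
}}

```text
t: 3.72
tcp_pos: [0.4559, 0.1383, 0.3093]
eef_rot: [-0.052, 0.999, 0.0, 0.001]
ft_force: [-0.8, -0.7, 3.7]
gripper_width: 0.0285
gripper_force: 73.8
```

```bash
python3 go.py
cat >> h.py <<'E'
def theta(n,save=None):
    t=env.read_state()['t'];p,d=env.camera(n)
    st=env.read_state();sT=gl(np.array(st['tcp_pos']))[1]
    W=gl(cloud(n,d)).reshape(-1,3);W=W[~np.isnan(W[:,0])];o,s,z=W.T
    m=(z>.1)&(z<.262)&(abs(o-.055)<.02)&(abs(s-sT)<.2);P=W[m]
    hsv=None
    if save: cv2.imwrite(save,p[:,:,::-1])
    r=s*0
    f=np.polyfit(P[:,1]-sT,P[:,2],1)
    for _ in range(6):
        e=P[:,2]-np.polyval(f,P[:,1]-sT);k=abs(e)<max(.008,1.5*np.median(abs(e)));f=np.polyfit(P[k,1]-sT,P[k,2],1)
    return t,np.arctan(f[0]),f[1],k.sum(),sT,P[k,1].min()-sT,P[k,1].max()-sT
E
python3 - <<'E'
from h import *
np.set_printoptions(precision=4,suppress=True)
print(np.array(theta('top','pics/t1.png')));print(np.array(theta('side','pics/s1.png')))
a=np.hstack([cv2.imread('pics/t1.png')[150:330],])
cv2.imwrite('pics/m1.png',np.vstack([a,cv2.imread('pics/s1.png')[80:400]]))
E
```

```text
3.725 [0.00082262 0.1390014  0.30925254] yaw err 0.05124420468371227 0.028496105781009088 [-0.81301497 -0.66523965  3.67851762] 73.75006914138794
to grip, tool axes fraction [ 4.13231223e-03 -1.06163502e-05  1.12556457e-02] q [ 0.08 -0.23  1.93  0.    1.44 -1.59]
GY in tool [-8.93275460e-04  9.99999391e-01  6.48309145e-04]
[  3.725    0.2903   0.217  604.       0.139   -0.1625   0.1533]
[  3.775    0.319    0.2101 219.       0.139   -0.1656   0.1906]
```

View pics/m1.png

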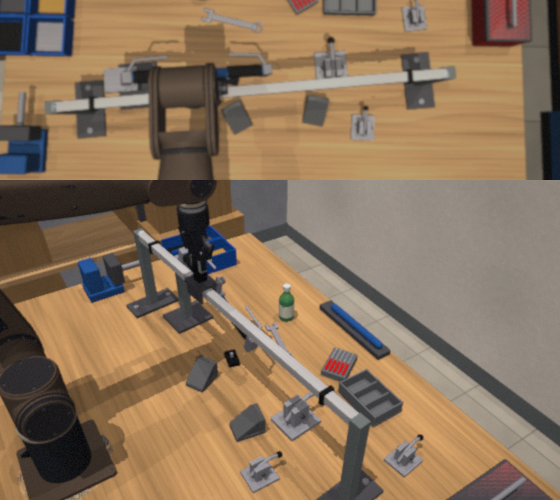

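```bash
cat > plan.py <<'E'
import numpy as np
from scipy.optimize import minimize
L=.44;w2=9.81/L;w=w2**.5;dt=.125
def step(th,om,T): # free swing in const-velocity frame
    c,s=np.cos(w*T),np.sin(w*T);return th*c+om/w*s,-th*w*s+om*c
def sim(ds,th,om,v0,tail=0.):
    "ds: displacement (gantry +y) per row; velocity steps at row starts; returns end state and history"
    H=[];v=v0
    for d in ds:
        # spread the velocity change over the row: half-impulse at start of each of 5 substeps is overkill; step centred
        om-= (d/dt-v)/L;v=d/dt;th,om=step(th,om,dt);H.append(th)
    om-=(0-v)/L
    return th,om,np.array(H)
def solve(N,D,th,om,v0,lo=-.045,hi=.045,bnd=None):
    f=lambda x:1e2*np.sum(np.diff(np.r_[v0*dt,x,0])**2)*1e2
    cons={'type':'eq','fun':lambda x:np.r_[sim(x,th,om,v0)[0],sim(x,th,om,v0)[1]/w,10*(x.sum()-D)]}
    x0=np.full(N,D/N);r=minimize(f,x0,constraints=cons,bounds=bnd or [(lo,hi)]*N,method='SLSQP',options={'maxiter':500})
    return r.x,r.fun,np.abs(cons['fun'](r.x)).max()
E
python3 - <<'E'
from plan import *
np.set_printoptions(precision=4,suppress=True,linewidth=150)
# rows: .006,.016,.026(moving .2): drop at travel .028 -> ~0.03 s into row 3
v0=-.2; th,om=step(.32,0,.09) # end of row3
for N in range(7,18):
    b=[(-.045,-.008)]*min(8,N)+[(-.045,.045)]*max(0,N-8)
    x,f,e=solve(N,-(.335-.047),th,om,v0,bnd=b)
    print(N,round(f,3),round(e,5),x*1000,sim(x,th,om,v0)[2].round(2))
E
```

```text
7 21.891 0.0753 [-29.1908 -33.8078 -45.     -45.     -45.     -45.     -45.    ] [ 0.18  0.01 -0.13 -0.23 -0.25 -0.19 -0.06]
8 23.793 0.0484 [ -8.     -38.9509 -45.     -45.     -45.     -45.     -45.     -16.0483] [ 0.13 -0.01 -0.13 -0.21 -0.22 -0.15 -0.04  0.03]
9 87.391 0.01866 [ -8.     -43.1666 -45.     -45.     -45.     -45.     -45.     -45.      33.1667] [ 0.13  0.   -0.12 -0.21 -0.22 -0.16 -0.05  0.08  0.02]
10 49.985 0.0 [-19.1459 -45.     -45.     -45.     -45.     -45.     -45.     -41.1006   7.895   34.3515] [ 0.16  0.02 -0.12 -0.22 -0.25 -0.19 -0.07  0.07  0.07  0.  ]
11 28.443 0.0 [-33.5544 -45.     -45.     -45.     -45.     -45.     -45.     -35.506    0.8691  26.5487  23.6427] [ 0.19  0.04 -0.11 -0.23 -0.27 -0.22 -0.09  0.04  0.09  0.05  0.  ]
12 28.095 0.0 [-36.7238 -45.     -45.     -45.     -45.     -45.     -45.     -36.0264   1.3902  27.076   23.69     2.5939] [ 0.19  0.05 -0.11 -0.24 -0.28 -0.23 -0.1   0.04  0.09  0.05  0.01  0.  ]
13 23.323 0.0 [-30.8599 -45.     -45.     -45.     -45.     -45.     -45.     -31.0342  -1.4963  20.7684  23.3803   8.6136  -7.371
[... 383 characters left out ...]
.2224 -22.2904  -4.1425   9.4414  14.1349   9.5282  -0.7329 -10.1806 -11.7135] [ 0.17  0.   -0.14 -0.23 -0.24 -0.17 -0.06  0.04  0.09  0.08  0.03 -0.02 -0.04 -0.03 -0.  ]
16 10.753 0.0 [-24.8109 -30.551  -38.739  -44.8808 -45.     -43.1249 -33.5626 -19.1901  -4.3332   6.6996  11.0704   8.3749   0.7833  -7.7009 -12.5935 -10.4412] [ 0.17  0.   -0.15 -0.24 -0.24 -0.17 -0.06  0.04  0.09  0.09  0.05 -0.   -0.04 -0.04 -0.02  0.  ]
17 9.15 0.0 [-24.3572 -28.8273 -35.6858 -41.4377 -43.001  -38.7481 -29.0601 -16.1927  -3.5171   5.6225   9.04     6.4475  -0.4478  -8.5208 -14.2862 -15.0778
  -9.9504] [ 0.17 -0.   -0.16 -0.25 -0.25 -0.18 -0.06  0.04  0.11  0.12  0.08  0.02 -0.03 -0.05 -0.05 -0.02  0.  ]
```

{"name": "carry_out", "arguments": {
  "rows": [
    {"x": 0,"y": -0.03,"z": 0,"roll": 0},
    {"x": 0,"y": -0.11,"z": 0,"roll": 0},
    {"x": 0,"y": -0.235,"z": 0,"roll": 0},
    {"x": 0,"y": -0.357,"z": 0,"roll": 0},
    {"x": 0,"y": -0.501,"z": 0,"roll": 0},
    {"x": 0,"y": -0.679,"z": 0,"roll": 0},
    {"x": 0,"y": -0.887,"z": 0,"roll": 0}
  ]
}}

```text
t: 4.7
tcp_pos: [0.4745, -0.039, 0.3093]
eef_rot: [-0.053, 0.999, 0.0, 0.001]
ft_force: [3.1, 1.3, 4.2]
gripper_width: 0.0282
gripper_force: 73.9
```

{"name": "carry_out", "arguments": {
  "rows": [
    {"x": 0,"y": -0.215,"z": 0,"roll": 0},
    {"x": 0,"y": -0.409,"z": 0,"roll": 0},
    {"x": 0,"y": -0.554,"z": 0,"roll": 0},
    {"x": 0,"y": -0.635,"z": 0,"roll": 0},
    {"x": 0,"y": -0.6525,"z": 0,"roll": 0},
    {"x": 0,"y": -0.6245,"z": 0,"roll": 0},
    {"x": 0,"y": -0.579,"z": 0,"roll": 0},
    {"x": 0,"y": -0.547,"z": 0,"roll": 0},
    {"x": 0,"y": -0.5495,"z": 0,"roll": 0},
    {"x": 0,"y": -0.592,"z": 0,"roll": 0},
    {"x": 0,"y": -0.6635,"z": 0,"roll": 0},
    {"x": 0,"y": -0.739,"z": 0,"roll": 0},
    {"x": 0,"y": -0.7885,"z": 0,"roll": 0}
  ]
}}

```text
t: 6.32
tcp_pos: [0.491, -0.1957, 0.3093]
eef_rot: [-0.052, 0.999, -0.0, 0.001]
ft_force: [0.4, 2.7, 6.0]
gripper_width: 0.0283
gripper_force: 74.1
```

```bash
cat > meas.py <<'E'
from h import *
from plan import w,step
np.set_printoptions(precision=4,suppress=True)
import sys
n=int(sys.argv[1])
T=np.array([theta('top','pics/a%s.png'%sys.argv[2] if i==0 else None) for i in range(n)])
print(T[::4])
t=T[:,0];te=env.read_state()['t']
A=np.c_[np.cos(w*(t-te)),np.sin(w*(t-te)),np.ones(n)]
x,res,_,_=np.linalg.lstsq(A,T[:,1],rcond=None)
print('te',te,'th,om/w,offset at te',x,'amp',np.hypot(*x[:2]),'rms',np.std(T[:,1]-A@x));s=env.read_state();print(gl(np.array(s['tcp_pos'])),s['ft_force'])
E
python3 meas.py 28 1
```

```text
[[   6.325     0.0121    0.2228 1087.       -0.1982   -0.1843    0.1898]
 [   6.525    -0.0003    0.2229 1092.       -0.1975   -0.186     0.1878]
 [   6.725    -0.0137    0.223  1086.       -0.1973   -0.1862    0.1871]
 [   6.925    -0.016     0.2228 1095.       -0.1973   -0.1871    0.1871]
 [   7.125    -0.0039    0.2228 1075.       -0.1973   -0.185     0.1877]
 [   7.325     0.0101    0.223  1068.       -0.1973   -0.186     0.1885]
 [   7.525     0.017     0.223  1092.       -0.1973   -0.1838    0.1887]]
te 7.725 th,om/w,offset at te [ 0.0097 -0.0145 -0.    ] amp 0.017475205984093484 rms 0.0008459709804177739
[ 0.0012 -0.1973  0.3093] [ 1.1933 -1.484   5.2731]
```

View pics/a1.png

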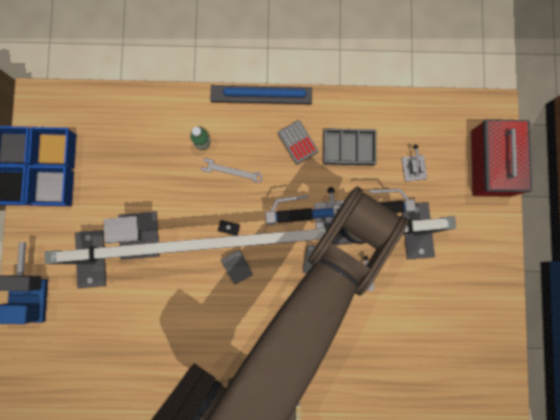

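The bar fell cleanly, and the trestle and bystanders haven't moved. The bar runs between top (270,215) and (410,207), centred on the stand, with only 0.0175 rad of residual swing. I'll cancel that.

Run:
```python
from plan import *
np.set_printoptions(precision=4,suppress=True,linewidth=150)
th,om=step(.0097,-.0145*w,.03)
for N in(6,8,10):
    x,f,e=solve(N,.0013,th,om,0);print(N,f,e,np.cumsum(x)/.2,sim(x,th,om,0)[2])
```

```text
6 1.4342191946457368 9.767429920426451e-13 [ 0.0273  0.0317  0.0094 -0.0151 -0.0159  0.0065] [-0.0142 -0.0213 -0.0098  0.006   0.0096  0.    ]
8 0.27357739835984274 4.881511861398735e-15 [ 0.0096  0.0139  0.008  -0.0047 -0.0155 -0.0169 -0.007   0.0065] [-0.0066 -0.0162 -0.016  -0.0075  0.0028  0.0081  0.0058  0.    ]
10 0.060477767677358546 2.6042536183101817e-15 [ 0.0013  0.0004 -0.0039 -0.0105 -0.0168 -0.0198 -0.0176 -0.0104 -0.0009  0.0065] [-0.003  -0.0117 -0.0149 -0.012  -0.0053  0.0018  0.0061  0.0062  0.0032  0.    ]
```

{"name": "carry_out", "arguments": {
  "rows": [
    {"x": 0,"y": 0.0013,"z": 0,"roll": 0},
    {"x": 0,"y": 0.0004,"z": 0,"roll": 0},
    {"x": 0,"y": -0.0039,"z": 0,"roll": 0},
    {"x": 0,"y": -0.0105,"z": 0,"roll": 0},
    {"x": 0,"y": -0.0168,"z": 0,"roll": 0},
    {"x": 0,"y": -0.0198,"z": 0,"roll": 0},
    {"x": 0,"y": -0.0176,"z": 0,"roll": 0},
    {"x": 0,"y": -0.0104,"z": 0,"roll": 0},
    {"x": 0,"y": -0.001,"z": 0,"roll": 0},
    {"x": 0,"y": 0.0065,"z": 0,"roll": 0}
  ]
}}

```text
t: 8.98
tcp_pos: [0.4909, -0.1948, 0.3093]
eef_rot: [-0.052, 0.999, -0.001, 0.001]
ft_force: [1.0, -0.7, 6.0]
gripper_width: 0.0283
gripper_force: 74.0
```

```bash
python3 meas.py 28 2
```

```text
[[   8.975    -0.0003    0.223  1086.       -0.1958   -0.1858    0.1877]
 [   9.175    -0.0018    0.2227 1098.       -0.1958   -0.1869    0.1878]
 [   9.375    -0.0013    0.2229 1091.       -0.1958   -0.1872    0.1875]
 [   9.575    -0.0004    0.2228 1083.       -0.1958   -0.1856    0.1877]
 [   9.775     0.0017    0.2228 1099.       -0.1958   -0.1859    0.1879]
 [   9.975     0.0029    0.2229 1080.       -0.1958   -0.187     0.1879]
 [  10.175    -0.0001    0.2227 1086.       -0.1958   -0.1851    0.1879]]
te 10.375 th,om/w,offset at te [-0.0007 -0.002  -0.0004] amp 0.0021535140315556522 rms 0.0006657846945853456
[ 0.0012 -0.1958  0.3093] [ 0.6344 -0.2899  4.8381]
```

{"name": "carry_out", "arguments": {
  "rows": [
    {"x": 0,"y": 0,"z": 0,"roll": 0},
    {"x": 0,"y": 0,"z": 0,"roll": 0},
    {"x": 0,"y": 0,"z": 0,"roll": 0},
    {"x": 0,"y": 0,"z": 0,"roll": 0},
    {"x": 0,"y": 0,"z": 0,"roll": 0},
    {"x": 0,"y": 0,"z": -0.05,"roll": 0},
    {"x": 0,"y": 0,"z": -0.15,"roll": 0},
    {"x": 0,"y": 0,"z": -0.3,"roll": 0},
    {"x": 0,"y": 0,"z": -0.5,"roll": 0},
    {"x": 0,"y": 0,"z": -0.7,"roll": 0},
    {"x": 0,"y": 0,"z": -0.8,"roll": 0},
    {"x": 0,"y": 0,"z": -0.8,"roll": 0}
  ],
  "jaw": 1
}}

```text
t: 11.88
tcp_pos: [0.4907, -0.1941, 0.472]
eef_rot: [-0.052, 0.999, -0.002, 0.003]
ft_force: [0.6, -0.0, -0.6]
gripper_width: 0.0857
gripper_force: 0.0
```

{"name": "carry_out", "arguments": {
  "rows": [
    {"x": -0.15,"y": 0,"z": 0,"roll": 0},
    {"x": -0.05,"y": 0.2,"z": 0,"roll": 0},
    {"x": -0.05,"y": 0.45,"z": 0,"roll": 0},
    {"x": -0.05,"y": 0.7,"z": 0,"roll": 0},
    {"x": -0.05,"y": 0.9,"z": 0,"roll": 0},
    {"x": -0.05,"y": 1,"z": 0,"roll": 0},
    {"x": -0.05,"y": 1,"z": 0,"roll": 0}
  ]
}}

```text
t: 12.75
tcp_pos: [0.479, 0.0072, 0.4675]
eef_rot: [-0.054, 0.999, -0.0, -0.0]
ft_force: [0.1, 0.1, 0.1]
gripper_width: 0.0854
gripper_force: 0.0
```

```bash
sed -i 's/def theta(n,save=None):/def theta(n,save=None,sT0=-.1958):/; s/W=gl(cloud(n,d)).reshape(-1,3);W=W/sT=sT0;&/' h.py; python3 meas.py 28 3
python3 - <<'E'
from h import *
for n in('top','side'):
    p,d=env.camera(n);W=gl(cloud(n,d)).reshape(-1,3);o,s,z=W.T
    for k,m in(('grip',(z>.338)&(z<.36)&(abs(o)<.04)&(abs(s+.196)<.05)),('cheek',(z>.06)&(z<.085)&(o>0)&(o<.1)&(abs(s+.195)<.07))):
        P=W[m];print(n,k,len(P),np.percentile(P,[3,50,97],axis=0).round(4).tolist())
E
```

```text
[[  12.75     -0.0025    0.2222 1168.       -0.1958   -0.1848    0.1482]
 [  12.95     -0.0064    0.2218 1154.       -0.1958   -0.1864    0.1457]
 [  13.15     -0.0047    0.2221 1149.       -0.1958   -0.186     0.1458]
 [  13.35     -0.0068    0.2221 1160.       -0.1958   -0.186     0.1457]
 [  13.55     -0.005     0.222  1169.       -0.1958   -0.1863    0.1457]
 [  13.75     -0.0006    0.2223 1164.       -0.1958   -0.1855    0.1457]
 [  13.95     -0.0029    0.2222 1158.       -0.1958   -0.1855    0.1458]]
te 14.15 th,om/w,offset at te [ 0.0008 -0.002  -0.0043] amp 0.002124454386492589 rms 0.001036644704650963
[0.0106 0.005  0.468 ] [-0.3443 -0.9905 -0.2853]
top grip 166 [[-0.0131, -0.2086, 0.3419], [-0.0006, -0.1936, 0.3463], [0.0127, -0.1803, 0.3506]]
top cheek 74 [[0.0319, -0.1985, 0.0622], [0.0504, -0.1834, 0.0707], [0.0981, -0.1719, 0.0803]]
side grip 145 [[-0.0136, -0.2122, 0.3386], [-0.0023, -0.1999, 0.3444], [0.0119, -0.1842, 0.3477]]
side cheek 325 [[0.0298, -0.2203, 0.0611], [0.0592, -0.1989, 0.0677], [0.0937, -0.1763, 0.0747]]
```

View pics/a3.png

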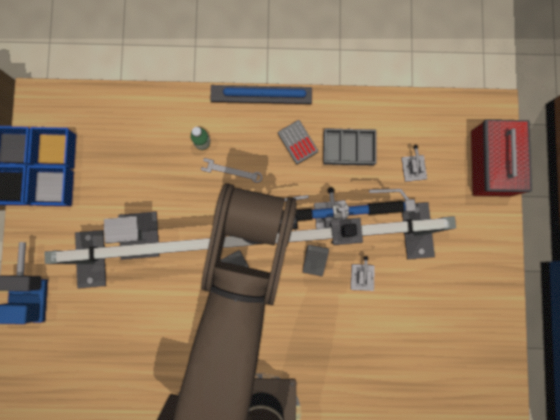

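The trolley centre agrees with the slot centre to about 0.3 mm in both views. The bar hangs still in the clear, with the hand well away. I'll hold so the bar stays still for the full time.

{"name": "carry_out", "arguments": {
  "rows": [
    {"x": 0,"y": 0,"z": 0,"roll": 0},
    {"x": 0,"y": 0,"z": 0,"roll": 0},
    {"x": 0,"y": 0,"z": 0,"roll": 0},
    {"x": 0,"y": 0,"z": 0,"roll": 0},
    {"x": 0,"y": 0,"z": 0,"roll": 0},
    {"x": 0,"y": 0,"z": 0,"roll": 0},
    {"x": 0,"y": 0,"z": 0,"roll": 0},
    {"x": 0,"y": 0,"z": 0,"roll": 0},
    {"x": 0,"y": 0,"z": 0,"roll": 0},
    {"x": 0,"y": 0,"z": 0,"roll": 0},
    {"x": 0,"y": 0,"z": 0,"roll": 0},
    {"x": 0,"y": 0,"z": 0,"roll": 0},
    {"x": 0,"y": 0,"z": 0,"roll": 0},
    {"x": 0,"y": 0,"z": 0,"roll": 0},
    {"x": 0,"y": 0,"z": 0,"roll": 0},
    {"x": 0,"y": 0,"z": 0,"roll": 0},
    {"x": 0,"y": 0,"z": 0,"roll": 0},
    {"x": 0,"y": 0,"z": 0,"roll": 0},
    {"x": 0,"y": 0,"z": 0,"roll": 0},
    {"x": 0,"y": 0,"z": 0,"roll": 0}
  ]
}}

```text
t: 16.75
tcp_pos: [0.4794, 0.0061, 0.468]
eef_rot: [-0.052, 0.999, -0.0, 0.0]
ft_force: [0.3, -0.5, -0.7]
gripper_width: 0.0852
gripper_force: 0.0
```

{"name": "carry_out", "arguments": {
  "rows": [
    {"x": 0,"y": 0,"z": 0,"roll": 0},
    {"x": 0,"y": 0,"z": 0,"roll": 0},
    {"x": 0,"y": 0,"z": 0,"roll": 0},
    {"x": 0,"y": 0,"z": 0,"roll": 0},
    {"x": 0,"y": 0,"z": 0,"roll": 0},
    {"x": 0,"y": 0,"z": 0,"roll": 0},
    {"x": 0,"y": 0,"z": 0,"roll": 0},
    {"x": 0,"y": 0,"z": 0,"roll": 0},
    {"x": 0,"y": 0,"z": 0,"roll": 0},
    {"x": 0,"y": 0,"z": 0,"roll": 0},
    {"x": 0,"y": 0,"z": 0,"roll": 0},
    {"x": 0,"y": 0,"z": 0,"roll": 0},
    {"x": 0,"y": 0,"z": 0,"roll": 0},
    {"x": 0,"y": 0,"z": 0,"roll": 0},
    {"x": 0,"y": 0,"z": 0,"roll": 0},
    {"x": 0,"y": 0,"z": 0,"roll": 0}
  ]
}}

```text
t: 18.75
tcp_pos: [0.4794, 0.0061, 0.468]
eef_rot: [-0.052, 0.999, -0.0, -0.0]
ft_force: [-0.2, 0.2, -0.1]
gripper_width: 0.0851
gripper_force: 0.0
```

```bash
python3 -c "
from bench import env
print(env.read_state()['t'],env.job_done())"
```

```text
the job is handed in; nothing more can be done
18.75 None
```

The job is handed in at 18.75 s: the push bar hangs level and still over the large stand's slot (residual swing about 0.002 rad, trolley centre within about 1 mm of the slot), and the trolley is let go with the hand clear.

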